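Wedge up a dropped drawer front

TASK

The front of the little worktop drawer unit hangs on slack screws and has dropped on to the worktop. Push the drawer fully home until it clicks, then take the orange wedge and slide it, pressed flat on the worktop, straight in under the middle of the drawer front until the front just lifts clear, by about 3 mm. Finish while still holding the wedge there, bearing on the worktop, so that the screws can be tightened; leave the screwdriver, the mug and the spirit level alone.

Things in the scene. Friction and masses are not known exactly. Their poses are not given: they have to be found in the camera images.
- unit: small wooden drawer unit fixed on the worktop, 270 mm wide, 300 deep, 78 high, open on top. Origin: on the worktop under the middle of the carcass's front edge; x points into the unit (the way the drawer closes), y to its left, z up. The carcass stands on 20 mm feet set back 55 mm, so behind the drawer front there is free space under it
- drawer (a joint): how far the drawer is open, in m: 0 = home, growing as it comes out along the unit's -x. About 2 N of friction; some 11 mm before home a sprung roller must be passed (about 5 N more), which then pulls it home against a stop. While it is open, a push on the front just moves the drawer
- front (a joint): how far the drawer front is lifted, in m: 0 = resting on the worktop, at most 0.009. It can only go straight up and down on its slack screws, and drops back when nothing holds it up
- front_face (a point): middle of the drawer front's outer face, 38 mm above its lower edge; axes as the unit's; moves with drawer and front. The front is a wooden board 270 mm wide (y), 18 thick (x), 76 high, about 0.4 kg, reaching down to the worktop. It has no knob yet, so its face is plain
- front_home (a point): fixed point on the worktop, under the middle of where the front's outer face is when the drawer is home (19 mm before the unit's origin); axes as the unit's. The front's lower edge is bevelled underneath: 5 mm off the worktop at the face, sloping down to it 14 mm behind the face; only the hindmost 4 mm rest on the worktop
- wedge_grip (a point): centre of the heel of the orange plastic wedge, half-way up; the heel is a block 40 mm long (x), 36 mm wide (y), 36 mm high (z). x points from the heel to the thin end, z up. The wedge has a flat foot and weighs about 0.1 kg, nearly all of it in the heel
- wedge_tip (a point): middle of the lower edge of the wedge's thin end, 110 mm ahead of the heel's centre; axes as wedge_grip. The ramp is 36 mm wide, 1.5 mm thick at the tip, 18 mm at the heel, 90 mm long. Pushed in flat under the home drawer, the tip meets the bevel about 10 mm behind the face and has lifted the front 3 mm when about 22 mm behind it; that takes 8 to 14 N, plus friction if pressed down hard
- screwdriver: blue-handled screwdriver lying on the worktop, about 200 mm long along its x; to be left alone
- mug: blue mug, 82 mm across and 92 mm high, standing on the worktop; origin under its centre; to be left alone
- level: yellow spirit level, 230 mm long (x), 24 mm thick, 48 mm high, standing on its edge on the worktop; origin under its centre; to be left alone
Mind the look-alikes: they are no part of the job. There is more than one size of the part that bears wedge_grip; the job needs the middle-sized.

How it is judged:
On the way:
1. the drawer is pushed home past its detent, the front still down (value of joint drawer below 0.003 m and value of joint front below 0.001 m), for 0.2 s.
At the end, for the whole second after the job is handed in: Drawer home (3 mm); front 1.5 to 5 mm up, carried only by the wedge; wedge flat on the worktop and bearing on it, tip within 45 mm of the front's middle and within 15 degrees of square; fingers hold the wedge and no part of the robot touches the front; all at rest (value of joint drawer below 0.003 m and value of joint front between 0.0015 and 0.005 m and contact force between wedge and front above 1 N and contact force between wedge and worktop above 0.5 N and contact force between the fingers and wedge above 2 N and contact force between each of the arm, the fingers and front below 0.3 N and y of wedge_tip in the frame of unit between -0.045 and 0.045 m and angle between the x axis of wedge_tip and the x axis of unit, either way round below 0.26 rad and angle between wedge_tip's own z axis and vertical below 0.07 rad and velocity of joint front below 0.003 m/s); the arm keeps its last pose, push and grip.
It fails at once if the front is forced up more than 6.5 mm (value of joint front above 0.0065 m).
It fails at once if the screwdriver is moved by more than 25 mm (distance of screwdriver from where it was at the start of the episode above 0.025 m).
It fails at once if the mug is moved by more than 25 mm (distance of mug from where it was at the start of the episode above 0.025 m).
It fails at once if the spirit level is moved by more than 25 mm (distance of level from where it was at the start of the episode above 0.025 m).
It fails at once if the spirit level or the mug is knocked over (angle between any of level, mug's own z axis and vertical above 0.5 rad).
It also fails if it takes over 64 s, if anything falls off the work surface, if the arm or the gripper's body presses on something with over 40 N, if the wrist force passes 120 N, or if a joint passes its speed limit or range.

ROBOT

A 6-joint arm with a two-finger parallel gripper is mounted at the origin on the work surface. World frame = base frame: x ahead of the robot, y to its left, z up, the work surface at z = 0. Lengths are in m, angles in rad, forces in N, time in s.
With the tool pointing down it reaches from about 0.35 to 0.85 m from the base axis. Payload 8.1 kg.
Tool frame: the origin (TCP) lies at the centre of the arm's flange, where the gripper is bolted on; the fingertips stand 186 mm ahead of it and the grasp point (between the pads) lies 167 mm ahead of it; z points along the fingers, y is the line along which they close (so a half turn about z gives the same grasp; the last joint's range is limited). The gripper opens to 93 mm and grips with 3 to 60 N. Pads are 15 mm wide; open, the fingers measure 128 mm over their backs; the gripper's body (75 mm by 188 mm) begins 65 mm behind the grasp point.
Start: joints at [-1.335, 0.13, 1.488, -0, 1.523, -0.085], TCP at [0.189, -0.569, 0.405] pointing down, gripper open.
Joint ranges: [-2.96, 2.96], [-0.89, 2.26], [0.02, 2.5], [-1.34, 4.48], [0, 2.73], [-2.66, 2.66]. Speed limits (rad/s): [2.39, 2.39, 2.79, 3.14, 3.14, 3.14].

INTERFACE

Orientations are given as a rotation vector (axis times angle).
In Python, from plant import read_state, read_camera, camera_params, robot gives the robot as it stands.
- The arm moves only by the tool carry_out, never from a script. Its argument "targets" is a list of rows, each an object of numbers: "hand": the opening in per cent of the stroke, from 0 (shut) to 100 (fully open); "x", "y", "z": the shift along the tool's x, y, z in m; "ax", "ay", "az": the turn, a rotation vector about the tool's x, y, z in rad. In form: [{"hand": .., "x": .., "y": .., "z": .., "ax": .., "ay": .., "az": ..}, ...]. A call has 1 to 8 rows; each row is the pose to reach, as a shift and turn from the pose commanded when the call began, along the tool's axes at that moment; what a row does not reach only later rows make up. A row lasts 1/8 s, in which the tool goes at most 62.5 mm and 10.7 degrees, less where a joint would pass 70% of its speed; a pose out of reach is approached as far as the arm can. A call with a gripper value outside its range is refused whole. The fingers move at their own pace and stop on an object; "newtons" is the grip in N (left out, the last holds). Time passes only in rows, so rows that repeat a pose let the fingers close. It gives the time, the measured TCP pose, the force, the opening and the grip force at its end, in the units of the state.
- read_state(): the state, without advancing time (a new reading comes with each control period).
- read_camera(name): name is "scene" or "top" or "wrist"; returns (picture, depth): 480x640x3 uint8, blue, green, red; 480x640 float32, m along the optical axis (not along the pixel's ray), 0 where there is no reading.
- camera_params(name): a dict with "fx", "fy", "cx", "cy" (pixels), "position" and "rotation" of the camera in the world. Camera axes: x right, y up, looking along -z (the intrinsics and any distortion apply to the point x, -y, -z); pixel columns grow to the right and rows downward; lengths in m; the calibration is good to about 2 mm. A picture is of the moment at which its call begins: read the wrist's pose just before it. camera_params takes no time and is no camera call; for the wrist camera it gives the pose at the moment of the call.
- robot.close_job(): hands the job in; it is judged then, once.
The state is a dict: "t": time; "q": joint angles; "dq": joint speeds; "joint_torque": joint torques, N m; "tool_pos": TCP position; "orientation": TCP orientation; "force": force on the tool from outside, world axes, zero at the start; "wrist_torque": the same for the moment, N m; "opening": finger opening in m; "gripper_force": force on a finger pad.
Only numpy, scipy, OpenCV 4.12 (cv2) and the standard library are available. Lean on these libraries where they do the work, as an engineer would, in place of code of your own. Each camera call takes 0.05 s, during which the arm holds its last target. There are 200 camera calls.

## Working session

There is one attempt and no reset: what is moved stays moved. The work goes in short steps, Python scripts to look and compute and a tool call to move; the robot and the scene stay as the last step left them, time stands still between calls to the robot, and variables do not carry over. Pictures are saved under pics/ and viewed, at most 10 in all, crops included, and the job is handed in when it is done.

Besides the shell and the picture viewer there is one more tool, called as name(argument=value, ...) on one line, values as JSON. carry_out: Moves the arm, as the interface text tells. Its arguments: {"type":"object","properties":{"targets":{"type":"array","items":{"type":"object","properties":{"hand":{"type":"number"},"x":{"type":"number"},"y":{"type":"number"},"z":{"type":"number"},"ax":{"type":"number"},"ay":{"type":"number"},"az":{"type":"number"}}}},"newtons":{"type":"number"}},"required":["targets"]}

```bash
mkdir -p pics; cat > h.py <<'E'
import numpy as np, cv2
from plant import read_state, read_camera, camera_params, robot
from scipy.spatial.transform import Rotation as R
def pts(name):
    p=camera_params(name); im,d=read_camera(name)
    v,u=np.mgrid[0:480,0:640]
    c=np.stack([(u-p['cx'])/p['fx']*d,-(v-p['cy'])/p['fy']*d,-d],-1)
    W=c@np.array(p['rotation']).T+np.array(p['position'])
    W[d==0]=np.nan
    return im,W
E
python3 - <<'E'
from h import *
print(read_state()); print(camera_params('top'))
for n in ('top','scene'):
    im,W=pts(n); cv2.imwrite(f'pics/{n}0.png',im); np.save(f'{n}0.npy',W)
E
```

```text
{'t': 0.0, 'q': array([-1.33540026e+00,  1.31162649e-01,  1.48927393e+00, -4.42513663e-06,
        1.52299397e+00, -8.53803965e-02]), 'dq': array([-6.54935647e-04,  4.11177155e-04,  1.70733573e-03,  3.25335487e-06,
        1.98371340e-03, -7.45258674e-04]), 'joint_torque': array([-5.47922718e-04, -5.59856558e+01, -4.91753983e+01,  7.66737806e-02,
        3.55784199e-02, -1.49923981e-04]), 'tool_pos': array([ 0.18916047, -0.56916226,  0.40368919]), 'orientation': array([-3.09946250e+00, -5.01424657e-01,  2.23134159e-04]), 'force': array([-0.1777182 ,  0.26230193,  0.07448726]), 'wrist_torque': array([-0.00099299, -0.02812338, -0.01675461]), 'gripper_force': 0.0, 'opening': 0.09294284410297518}
{'fx': 624.5851259817459, 'fy': 624.5851259817459, 'cx': 327.01207218259736, 'cy': 236.26858133713262, 'position': array([0.21246204, 0.0366249 , 1.71726778]), 'rotation': array([ 0.17116194, -0.15806285, -1.48989832])}Traceback (most recent call last):
  File "<stdin>", line 4, in <module>
  File "h.py", line 8, in pts
    W=c@np.array(p['rotation']).T+np.array(p['position'])
      ~~~~~~~~~~~~~~~~~~~~~~~~~~~^~~~~~~~~~~~~~~~~~~~~~~~
ValueError: operands could not be broadcast together with shapes (480,640) (3,)
```

```bash
sed -i "s/np.array(p\['rotation'\]).T/R.from_rotvec(p['rotation']).as_matrix().T/" h.py
python3 - <<'E'
from h import *
for n in ('top','scene'):
    im,W=pts(n); cv2.imwrite(f'pics/{n}0.png',im); np.save(f'{n}0.npy',W); print(n,np.nanmedian(W[...,2]))
E
```

```text
top 0.0012289295779044362
scene 0.0001353666353611782
```

View pics/top0.png

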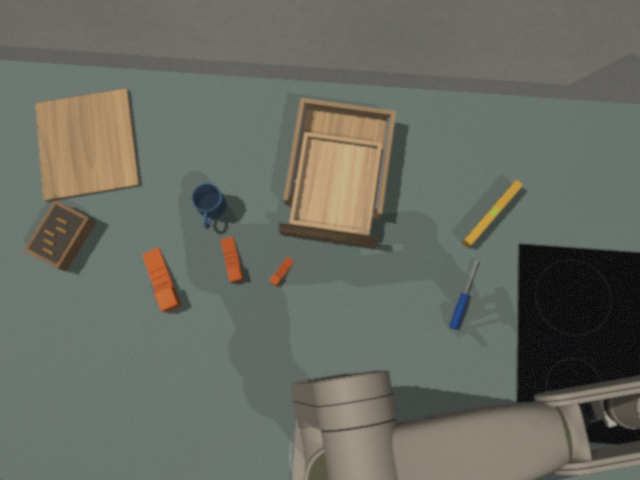

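View pics/scene0.png

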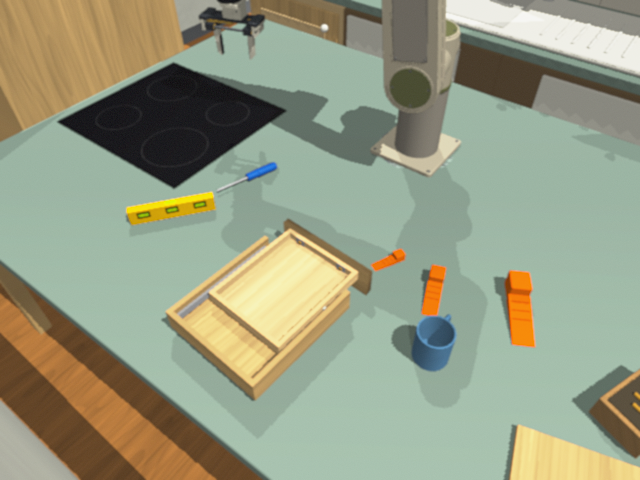

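```bash
python3 - <<'E'
from h import *
im=cv2.imread('pics/top0.png'); W=np.load('top0.npy')
hsv=cv2.cvtColor(im,cv2.COLOR_BGR2HSV)
def comp(m,lab):
    n,l,s,c=cv2.connectedComponentsWithStats(m.astype(np.uint8))
    for i in range(1,n):
        if s[i,4]<60: continue
        P=W[l==i]; P=P[~np.isnan(P).any(1)]
        r=cv2.minAreaRect((P[:,:2]*1000).astype(np.float32))
        hi=P[P[:,2]>np.percentile(P[:,2],99)-0.006]
        print(lab,c[i].round(),'rect',np.round(r[0]),np.round(r[1]),round(r[2],1),'zmax',P[:,2].max().round(3),'top c',hi.mean(0).round(3),'c',P.mean(0).round(3))
H,S,V=[hsv[...,i].astype(int) for i in range(3)]
comp((H<13)&(S>200)&(V>120),'or'); comp((H>20)&(H<35)&(S>180)&(V>100),'ye'); comp((H>100)&(H<125)&(S>130)&(V>50),'bl')
# unit: high points region
reg=np.zeros(H.shape,bool); reg[85:260,270:410]=1
z=W[...,2]
P=W[reg&(z>0.07)&(z<0.085)]; r=cv2.minAreaRect((P[:,:2]*1000).astype(np.float32)); print('rim z',np.median(P[:,2]),r); print(cv2.boxPoints(r))
for u,v in [(280,224),(379,235),(280,234),(378,245),(330,236),(300,103),(394,110)]: print((u,v),W[v,u].round(3))
a=cv2.resize(im[180:320,140:410],None,fx=2.9,fy=2.9,interpolation=cv2.INTER_CUBIC); cv2.imwrite('pics/crop.png',a)
E
```

```text
bl [459. 311.] rect [ 397. -307.] [22. 97.] 71.8 zmax 0.035 top c [ 0.391 -0.306  0.029] c [ 0.397 -0.307  0.023]
rim z 0.07601075644388589 ((755.8064575195312, 47.346099853515625), (270.56353759765625, 388.0339050292969), 85.67880249023438)
[[ 552.1479   -72.93238]
 [ 939.0787  -102.16982]
 [ 959.465    167.62457]
 [ 572.53424  196.86203]]
(280, 224) [0.59  0.193 0.07 ]
(379, 235) [ 0.595 -0.08   0.003]
(280, 234) [ 0.578  0.198 -0.001]
(378, 245) [ 0.566 -0.079  0.003]
(330, 236) [0.566 0.056 0.074]
(300, 103) [0.939 0.168 0.083]
(394, 110) [ 0.973 -0.103  0.003]
```

View pics/crop.png

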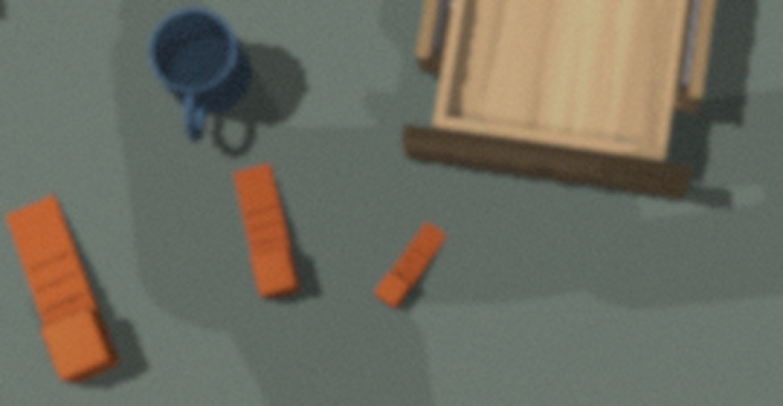

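```bash
python3 - <<'E'
from h import *
im=cv2.imread('pics/top0.png'); W=np.load('top0.npy')
H,S,V=[x.astype(int) for x in cv2.split(cv2.cvtColor(im,cv2.COLOR_BGR2HSV))]
print(im[259,232],H[259,232],S[259,232],V[259,232], im[212,495],H[212,495],S[212,495],V[212,495])
def meas(W,m,lab):
    n,l,s,c=cv2.connectedComponentsWithStats(m.astype(np.uint8))
    for i in range(1,n):
        if s[i,4]<100: continue
        P=W[l==i]; P=P[~np.isnan(P).any(1)]
        r=cv2.minAreaRect((P[:,:2]*1000).astype(np.float32))
        zt=np.percentile(P[:,2],95); hi=P[P[:,2]>zt-0.005]
        rh=cv2.minAreaRect((hi[:,:2]*1000).astype(np.float32))
        print(lab,c[i].round(),'rect',np.round(r[0]),np.round(r[1]),round(r[2],1),'z95',zt.round(3),'heel',np.round(rh[0]),np.round(rh[1]),round(rh[2],1),'c',P.mean(0).round(3),s[i,4])
        ax=np.linalg.svd(P[:,:2]-P[:,:2].mean(0),full_matrices=False)[2][0]; print('  yaw',np.degrees(np.arctan2(ax[1],ax[0])).round(1))
meas(W,(H<16)&(S>185)&(V>80),'or'); meas(W,(H>18)&(H<38)&(S>170)&(V>80),'ye'); meas(W,(H>100)&(H<125)&(S>110)&(V>40),'bl')
E
```

```text
[ 43  86 174] 10 192 174 [ 80 179 163] 35 141 179
or [232. 258.] rect [492. 323.] [126.  30.] 20.5 z95 0.039 heel [452. 306.] [39. 26.] 22.6 c [0.497 0.324 0.016] 346
  yaw -158.8
or [158. 271.] rect [431. 515.] [158.  44.] 30.4 z95 0.043 heel [381. 480.] [37. 34.] 31.0 c [0.445 0.521 0.015] 497
  yaw -146.7
or [282. 271.] rect [471. 182.] [17. 79.] 62.9 z95 0.028 heel [447. 196.] [16. 23.] 52.1 c [0.472 0.182 0.012] 141
  yaw 153.3
bl [459. 311.] rect [ 397. -308.] [23. 99.] 73.8 z95 0.031 heel [ 396. -307.] [20. 96.] 72.4 c [ 0.397 -0.307  0.022] 316
  yaw 162.1
```

```bash
cat >> h.py <<'E'
def goto(p,yaw,p0=None,yaw0=None):
    """shift/turn in the tool axes now (tool kept pointing down) to reach TCP p, tool x at yaw"""
    s=read_state(); R0=R.from_rotvec(s['orientation'])
    T=R.from_euler('z',yaw)*R.from_euler('x',np.pi)
    print('shift',(R0.inv().apply(np.array(p)-s['tool_pos'])).round(4),'turn',(R0.inv()*T).as_rotvec().round(4),'at',s['tool_pos'].round(4))
E
python3 -c "
from h import *
goto([.45,-.25,.45],-.075); goto([.45,.15,.45],-.075)"
```

```text
shift [ 0.3482 -0.2207 -0.0457] turn [-1.500e-03  2.000e-04  3.958e-01] at [ 0.1892 -0.5692  0.4039]
shift [ 0.4743 -0.6003 -0.0452] turn [-1.500e-03  2.000e-04  3.958e-01] at [ 0.1892 -0.5692  0.4039]
```

carry_out(targets=[{"hand": 0, "x": 0.05, "y": -0.032, "z": -0.006, "az": 0.06}, {"hand": 0, "x": 0.1, "y": -0.064, "z": -0.013, "az": 0.12}, {"hand": 0, "x": 0.15, "y": -0.095, "z": -0.02, "az": 0.18}, {"hand": 0, "x": 0.2, "y": -0.127, "z": -0.026, "az": 0.24}, {"hand": 0, "x": 0.25, "y": -0.16, "z": -0.033, "az": 0.3}, {"hand": 0, "x": 0.3, "y": -0.19, "z": -0.04, "az": 0.36}, {"hand": 0, "x": 0.348, "y": -0.22, "z": -0.045, "az": 0.396}, {"hand": 0, "x": 0.348, "y": -0.22, "z": -0.045, "az": 0.396}], newtons=10)

```text
schema error: expected keys hand, x, y, z, ax, ay, az
```

```bash
python3 -c "
from h import *
goto([.45,.15,.45],-.075)"
```

```text
shift [ 0.4743 -0.6003 -0.0452] turn [-1.500e-03  2.000e-04  3.958e-01] at [ 0.1892 -0.5692  0.4039]
```

carry_out(targets=[{"hand": 0, "x": 0.05, "y": -0.032, "z": -0.006, "ax": 0, "ay": 0, "az": 0.06}, {"hand": 0, "x": 0.1, "y": -0.064, "z": -0.013, "ax": 0, "ay": 0, "az": 0.12}, {"hand": 0, "x": 0.15, "y": -0.095, "z": -0.02, "ax": 0, "ay": 0, "az": 0.18}, {"hand": 0, "x": 0.2, "y": -0.127, "z": -0.026, "ax": 0, "ay": 0, "az": 0.24}, {"hand": 0, "x": 0.25, "y": -0.16, "z": -0.033, "ax": 0, "ay": 0, "az": 0.3}, {"hand": 0, "x": 0.3, "y": -0.19, "z": -0.04, "ax": 0, "ay": 0, "az": 0.36}, {"hand": 0, "x": 0.348, "y": -0.22, "z": -0.045, "ax": 0, "ay": 0, "az": 0.396}, {"hand": 0, "x": 0.348, "y": -0.22, "z": -0.045, "ax": 0, "ay": 0, "az": 0.396}], newtons=10)

```text
t: 1.15
tool_pos: [0.4519, -0.2479, 0.45]
orientation: [-3.139, 0.11, -0.001]
force: [-0.3, -0.5, 0.5]
opening: 0.0174
gripper_force: 0.0
```

```bash
python3 -c "
from h import *
goto([.45,.15,.45],-.075)"
```

```text
shift [-2.980e-02 -3.968e-01  2.000e-04] turn [-0.0006 -0.0008  0.0049] at [ 0.4519 -0.2479  0.45  ]
```

carry_out(targets=[{"hand": 0, "x": -0.005, "y": -0.06, "z": 0, "ax": 0, "ay": 0, "az": 0}, {"hand": 0, "x": -0.01, "y": -0.12, "z": 0, "ax": 0, "ay": 0, "az": 0}, {"hand": 0, "x": -0.015, "y": -0.18, "z": 0, "ax": 0, "ay": 0, "az": 0}, {"hand": 0, "x": -0.02, "y": -0.24, "z": 0, "ax": 0, "ay": 0, "az": 0}, {"hand": 0, "x": -0.025, "y": -0.3, "z": 0, "ax": 0, "ay": 0, "az": 0}, {"hand": 0, "x": -0.03, "y": -0.36, "z": 0, "ax": 0, "ay": 0, "az": 0}, {"hand": 0, "x": -0.03, "y": -0.397, "z": 0, "ax": 0, "ay": 0, "az": 0.005}, {"hand": 0, "x": -0.03, "y": -0.397, "z": 0, "ax": 0, "ay": 0, "az": 0.005}])

```text
t: 2.15
tool_pos: [0.4499, 0.1484, 0.4492]
orientation: [3.139, -0.121, -0.002]
force: [-0.2, -1.0, -1.0]
opening: 0.0001
gripper_force: 0.0
```

```bash
python3 - <<'E'
from h import *
print(read_state()['tool_pos'])
im,W=pts('wrist'); cv2.imwrite('pics/w1.png',im); np.save('w1.npy',W)
H,S,V=[x.astype(int) for x in cv2.split(cv2.cvtColor(im,cv2.COLOR_BGR2HSV))]
n,l,s,c=cv2.connectedComponentsWithStats(((H<16)&(S>180)&(V>80)).astype(np.uint8))
for i in range(1,n):
    if s[i,4]<300: continue
    P=W[l==i]; P=P[~np.isnan(P).any(1)]
    r=cv2.minAreaRect((P[:,:2]*1000).astype(np.float32)); zt=np.percentile(P[:,2],95); hi=P[P[:,2]>zt-.004]
    rh=cv2.minAreaRect((hi[:,:2]*1000).astype(np.float32)); print(c[i].round(),r,zt,rh)
P=W[(W[...,2]>.068)&(W[...,2]<.085)]; print(len(P),P.min(0),P.max(0))
E
```

```text
[0.44985829 0.14840924 0.44918766]
[179. 190.] ((492.016357421875, 322.540771484375), (125.90432739257812, 36.046424865722656), 20.15436363220215) 0.03557464970434332 ((451.61871337890625, 307.0542907714844), (39.719512939453125, 34.535709381103516), 17.63701057434082)
[ 40. 269.] ((403.203857421875, 500.2431640625), (132.5275421142578, 52.16383743286133), 29.008508682250977) 0.049282896048159726 ((369.17999267578125, 481.2475891113281), (53.85517883300781, 50.53438949584961), 28.464160919189453)
13843 [ 0.55422185 -0.07420151  0.06800848] [0.64327389 0.40553551 0.08498433]
```

View pics/w1.png

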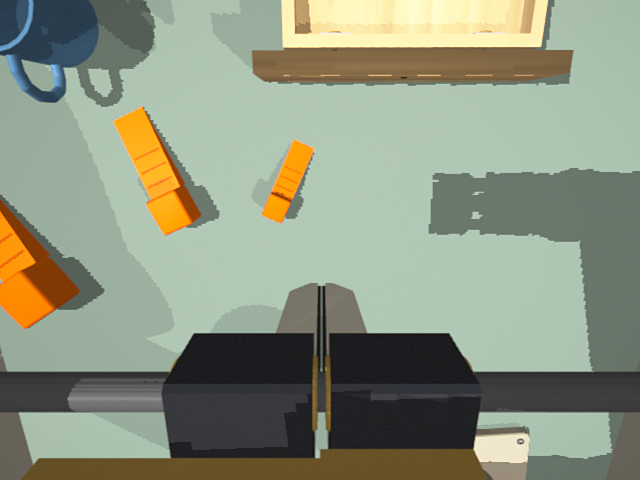

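```bash
python3 - <<'E'
from h import *
W=np.load('w1.npy')
S=W[45:95,245:585]; P=S[(S[...,2]>.006)&(S[...,2]<.07)]
T=S[(S[...,2]>.071)&(S[...,2]<.082)]
r=cv2.minAreaRect((T[:,:2]*1000).astype(np.float32)); print(r,cv2.boxPoints(r))
# face line fit
lo=P
a,b=np.polyfit(lo[:,1],lo[:,0],1); print(len(lo),'x=%.4f+%.4f y'%(b,a),'res',np.std(lo[:,0]-a*lo[:,1]-b),'y range',lo[:,1].min(),lo[:,1].max())
print('z top',np.median(T[:,2]))
for y in (-.07,.06,.18):
  k=abs(lo[:,1]-y)<.01; print(y,np.percentile(lo[k,0],[5,50,95]))
E
```

```text
((575.1952514648438, 60.76792907714844), (270.9569396972656, 22.812068939208984), 85.74282836914062) [[553.7637   -73.490036]
 [576.5128   -75.18346 ]
 [596.62683  195.0259  ]
 [573.8777   196.71931 ]]
2805 x=0.5644+0.0685 y res 0.008825639989446072 y range -0.0727941605608508 0.19633604122787995
z top 0.07566457344170893
-0.07 [0.55405204 0.55447368 0.55492395]
0.06 [0.56299903 0.5639878  0.58535698]
0.18 [0.57217383 0.5727885  0.57347628]
```

```bash
python3 -c "
from h import *
goto([.5239,.0646,.226],-.074)"
```

```text
shift [0.0803 0.0764 0.2232] turn [ 0.0008  0.0009 -0.0043] at [0.45   0.1472 0.4492]
```

carry_out(targets=[{"hand": 0, "x": 0.027, "y": 0.026, "z": 0.04, "ax": 0, "ay": 0, "az": 0}, {"hand": 0, "x": 0.054, "y": 0.052, "z": 0.08, "ax": 0, "ay": 0, "az": 0}, {"hand": 0, "x": 0.08, "y": 0.076, "z": 0.12, "ax": 0, "ay": 0, "az": 0}, {"hand": 0, "x": 0.08, "y": 0.076, "z": 0.17, "ax": 0, "ay": 0, "az": -0.004}, {"hand": 0, "x": 0.08, "y": 0.076, "z": 0.21, "ax": 0, "ay": 0, "az": -0.004}, {"hand": 0, "x": 0.08, "y": 0.076, "z": 0.223, "ax": 0, "ay": 0, "az": -0.004}, {"hand": 0, "x": 0.08, "y": 0.076, "z": 0.223, "ax": 0, "ay": 0, "az": -0.004}])

```text
t: 3.08
tool_pos: [0.5235, 0.064, 0.2266]
orientation: [3.139, -0.121, -0.002]
force: [0.2, 0.0, 0.4]
opening: 0.0007
gripper_force: 0.0
```

carry_out(targets=[{"hand": 0, "x": 0.012, "y": 0, "z": 0, "ax": 0, "ay": 0, "az": 0}, {"hand": 0, "x": 0.024, "y": 0, "z": 0, "ax": 0, "ay": 0, "az": 0}, {"hand": 0, "x": 0.036, "y": 0, "z": 0, "ax": 0, "ay": 0, "az": 0}, {"hand": 0, "x": 0.048, "y": 0, "z": 0, "ax": 0, "ay": 0, "az": 0}, {"hand": 0, "x": 0.06, "y": 0, "z": 0, "ax": 0, "ay": 0, "az": 0}, {"hand": 0, "x": 0.072, "y": 0, "z": 0, "ax": 0, "ay": 0, "az": 0}, {"hand": 0, "x": 0.078, "y": 0, "z": 0, "ax": 0, "ay": 0, "az": 0}, {"hand": 0, "x": 0.084, "y": 0, "z": 0, "ax": 0, "ay": 0, "az": 0}])

```text
t: 4.08
tool_pos: [0.6077, 0.0587, 0.2265]
orientation: [3.139, -0.12, -0.001]
force: [-1.6, -0.1, 1.9]
opening: -0.0001
gripper_force: 1.1
```

carry_out(targets=[{"hand": 0, "x": 0.003, "y": 0, "z": 0, "ax": 0, "ay": 0, "az": 0}, {"hand": 0, "x": 0.006, "y": 0, "z": 0, "ax": 0, "ay": 0, "az": 0}, {"hand": 0, "x": 0.009, "y": 0, "z": 0, "ax": 0, "ay": 0, "az": 0}, {"hand": 0, "x": 0.012, "y": 0, "z": 0, "ax": 0, "ay": 0, "az": 0}])

```text
t: 4.58
tool_pos: [0.6192, 0.0578, 0.2266]
orientation: [3.139, -0.12, -0.001]
force: [-2.6, 0.5, 0.3]
opening: 0.0005
gripper_force: 0.9
```

carry_out(targets=[{"hand": 0, "x": 0.002, "y": 0, "z": 0, "ax": 0, "ay": 0, "az": 0}, {"hand": 0, "x": 0.003, "y": 0, "z": 0, "ax": 0, "ay": 0, "az": 0}, {"hand": 0, "x": 0.004, "y": 0, "z": 0, "ax": 0, "ay": 0, "az": 0}, {"hand": 0, "x": 0.004, "y": 0, "z": 0, "ax": 0, "ay": 0, "az": 0}])

```text
t: 5.08
tool_pos: [0.621, 0.0577, 0.2266]
orientation: [3.139, -0.119, -0.014]
force: [-24.9, 1.7, 18.1]
opening: 0.0005
gripper_force: 12.6
```

carry_out(targets=[{"hand": 0, "x": -0.01, "y": 0, "z": 0, "ax": 0, "ay": 0, "az": 0}, {"hand": 0, "x": -0.04, "y": 0, "z": 0, "ax": 0, "ay": 0, "az": 0}, {"hand": 50, "x": -0.08, "y": 0, "z": -0.03, "ax": 0, "ay": 0, "az": 0}, {"hand": 100, "x": -0.13, "y": 0, "z": -0.06, "ax": 0, "ay": 0, "az": 0}, {"hand": 100, "x": -0.16, "y": 0, "z": -0.12, "ax": 0, "ay": 0, "az": 0}, {"hand": 100, "x": -0.16, "y": 0, "z": -0.15, "ax": 0, "ay": 0, "az": 0}, {"hand": 100, "x": -0.16, "y": 0, "z": -0.15, "ax": 0, "ay": 0, "az": 0}])

```text
t: 5.95
tool_pos: [0.4647, 0.0697, 0.3809]
orientation: [-3.139, 0.12, -0.014]
force: [0.0, -0.0, 0.4]
opening: 0.0458
gripper_force: 0.0
```

```bash
python3 - <<'E'
from h import *
im,W=pts('wrist'); cv2.imwrite('pics/w2.png',im); np.save('w2.npy',W)
z=W[...,2]; m=(z>.015)&(z<.065)&(W[...,0]>.6)&(W[...,0]<.66)&(W[...,1]<.2)
P=W[m]; print(len(P))
for y in (-.07,-.03,.02,.06,.1,.14,.18):
  k=abs(P[:,1]-y)<.01; print(y,k.sum(),np.percentile(P[k,0],[5,50,95]) if k.sum() else '', P[k].min(0)[2] if k.sum() else '')
T=W[(z>.065)&(z<.09)&(W[...,0]>.55)&(W[...,0]<.645)&(W[...,1]<.25)]
print(T.min(0),T.max(0),np.median(T[:,2]))
goto([.4515,.307,.45],.352);goto([.4515,.307,.19],.352)
E
```

```text
7082
-0.07 447 [0.61806518 0.6186938  0.61937868] 0.01528237793170023
-0.03 530 [0.62065955 0.62151971 0.62224346] 0.015006994761901482
0.02 532 [0.62438736 0.62524632 0.62604708] 0.015004410991873607
0.06 530 [0.62734641 0.6281558  0.62903087] 0.015676729997000205
0.1 534 [0.63026231 0.63118732 0.63200423] 0.01523020888410953
0.14 518 [0.63332282 0.63414081 0.63494748] 0.015565964922789055
0.18 521 [0.63646469 0.63720901 0.63798403] 0.015027688964130703
[ 0.61937764 -0.04885346  0.06500018] [0.63707064 0.18355444 0.06656276] 0.06536834024459676
shift [-0.0305 -0.2357 -0.0715] turn [ 0.0006 -0.005  -0.4282] at [0.4643 0.0697 0.3785]
shift [-0.0318 -0.2356  0.1885] turn [ 0.0006 -0.005  -0.4282] at [0.4643 0.0697 0.3785]
```

View pics/w2.png

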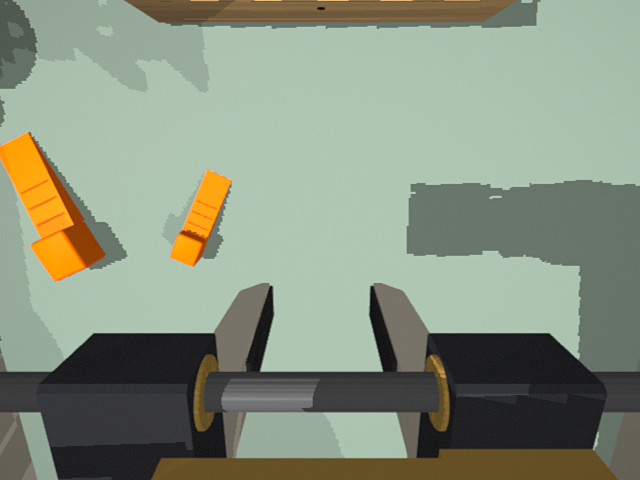

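carry_out(targets=[{"hand": 80, "x": -0.005, "y": -0.05, "z": 0, "ax": 0, "ay": 0, "az": -0.1}, {"hand": 80, "x": -0.012, "y": -0.1, "z": 0, "ax": 0, "ay": 0, "az": -0.2}, {"hand": 80, "x": -0.02, "y": -0.15, "z": 0, "ax": 0, "ay": 0, "az": -0.3}, {"hand": 80, "x": -0.026, "y": -0.2, "z": 0, "ax": 0, "ay": 0, "az": -0.4}, {"hand": 80, "x": -0.031, "y": -0.236, "z": 0.04, "ax": 0, "ay": -0.005, "az": -0.428}, {"hand": 80, "x": -0.031, "y": -0.236, "z": 0.07, "ax": 0, "ay": -0.005, "az": -0.428}, {"hand": 80, "x": -0.031, "y": -0.236, "z": 0.07, "ax": 0, "ay": -0.005, "az": -0.428}])

```text
t: 6.88
tool_pos: [0.4493, 0.3069, 0.3018]
orientation: [3.09, 0.55, -0.02]
force: [-0.6, -0.7, 0.8]
opening: 0.0743
gripper_force: 0.0
```

```bash
python3 - <<'E'
from h import *
im,W=pts('wrist'); 
H,S,V=[x.astype(int) for x in cv2.split(cv2.cvtColor(im,cv2.COLOR_BGR2HSV))]
n,l,s,c=cv2.connectedComponentsWithStats(((H<16)&(S>180)&(V>80)).astype(np.uint8))
for i in range(1,n):
    if s[i,4]<300: continue
    P=W[l==i]; P=P[~np.isnan(P).any(1)]
    r=cv2.minAreaRect((P[:,:2]*1000).astype(np.float32)); print(c[i].round(),r,P[:,2].max())
goto([.4515,.307,.19],.352)
im,W=pts('top'); z=W[...,2]; reg=np.zeros(z.shape,bool); reg[85:260,270:410]=1
P=W[reg&(z>0.07)&(z<0.085)]; print(cv2.minAreaRect((P[:,:2]*1000).astype(np.float32)))
E
```

```text
[ 52. 234.] ((424.763427734375, 510.66790771484375), (177.92539978027344, 50.451419830322266), 28.039623260498047) 0.05172441652514753
[323. 224.] ((451.7340393066406, 309.24432373046875), (39.59294128417969, 35.23855209350586), 19.79783821105957) 0.03755305976970169
[464. 273.] ((471.2009582519531, 182.90379333496094), (25.42300033569336, 86.2659683227539), 60.960693359375) 0.02585724141340845
shift [0.0023 0.0004 0.1144] turn [-0.0002  0.0095 -0.0002] at [0.4502 0.3069 0.3044]
((788.1884155273438, 45.052581787109375), (271.02978515625, 324.4986267089844), 85.67682647705078)
```

carry_out(targets=[{"hand": 80, "x": 0.002, "y": 0, "z": 0.03, "ax": 0, "ay": 0.009, "az": 0}, {"hand": 80, "x": 0.002, "y": -0.001, "z": 0.06, "ax": 0, "ay": 0.009, "az": 0}, {"hand": 80, "x": 0.002, "y": -0.001, "z": 0.09, "ax": 0, "ay": 0.009, "az": 0}, {"hand": 80, "x": 0.002, "y": -0.001, "z": 0.114, "ax": 0, "ay": 0.009, "az": 0}, {"hand": 80, "x": 0.002, "y": -0.001, "z": 0.114, "ax": 0, "ay": 0.009, "az": 0}])

```text
t: 7.6
tool_pos: [0.4519, 0.3082, 0.1923]
orientation: [-3.092, -0.548, -0.004]
force: [0.3, 0.1, 0.5]
opening: 0.0744
gripper_force: 0.0
```

carry_out(targets=[{"hand": 20, "x": 0, "y": 0, "z": 0, "ax": 0, "ay": 0, "az": 0}, {"hand": 20, "x": 0, "y": 0, "z": 0, "ax": 0, "ay": 0, "az": 0}, {"hand": 20, "x": 0, "y": 0, "z": 0, "ax": 0, "ay": 0, "az": 0}, {"hand": 20, "x": 0, "y": 0, "z": 0, "ax": 0, "ay": 0, "az": 0}, {"hand": 20, "x": 0, "y": 0, "z": 0, "ax": 0, "ay": 0, "az": 0}, {"hand": 20, "x": 0, "y": 0, "z": 0, "ax": 0, "ay": 0, "az": 0}], newtons=45)

```text
t: 8.35
tool_pos: [0.452, 0.309, 0.1931]
orientation: [-3.091, -0.55, -0.007]
force: [-0.7, -0.1, 4.8]
opening: 0.0363
gripper_force: 45.0
```

```bash
python3 - <<'E'
from h import *
s=read_state();print(s['opening'],s['gripper_force'],s['force'])
goto([.4515,.307,.30],.352); goto([.46,.08,.30],-.074)
E
```

```text
0.03630421327412996 45.00135362148285 [-0.66105615 -0.11905112  4.84215048]
shift [-0.0006  0.0016 -0.1069] turn [-0.0011 -0.0045 -0.0001] at [0.452  0.309  0.1931]
shift [-0.0709  0.2176 -0.1075] turn [-0.0021 -0.0042  0.4259] at [0.452  0.309  0.1931]
```

carry_out(targets=[{"hand": 20, "x": 0, "y": 0, "z": -0.02, "ax": 0, "ay": -0.004, "az": 0}, {"hand": 20, "x": 0, "y": 0, "z": -0.06, "ax": 0, "ay": -0.004, "az": 0}, {"hand": 20, "x": -0.005, "y": 0.02, "z": -0.107, "ax": 0, "ay": -0.004, "az": 0}, {"hand": 20, "x": -0.02, "y": 0.06, "z": -0.107, "ax": 0, "ay": -0.004, "az": 0.1}, {"hand": 20, "x": -0.035, "y": 0.11, "z": -0.107, "ax": 0, "ay": -0.004, "az": 0.2}, {"hand": 20, "x": -0.055, "y": 0.16, "z": -0.107, "ax": 0, "ay": -0.004, "az": 0.32}, {"hand": 20, "x": -0.071, "y": 0.217, "z": -0.107, "ax": 0, "ay": -0.004, "az": 0.426}, {"hand": 20, "x": -0.071, "y": 0.217, "z": -0.107, "ax": 0, "ay": -0.004, "az": 0.426}])

```text
t: 9.35
tool_pos: [0.4596, 0.077, 0.2988]
orientation: [-3.138, 0.127, 0.001]
force: [0.8, 1.1, -1.5]
opening: 0.0361
gripper_force: 45.0
```

```bash
cat > look.py <<'E'
from h import *
import sys
s=read_state();im,W=pts('wrist'); cv2.imwrite(f'pics/{sys.argv[1]}.png',im)
print('R tool',s['tool_pos'].round(4),np.degrees(R.from_rotvec(s['orientation']).as_euler('zyx')).round(2),s['opening'],s['force'])
H,S,V=[x.astype(int) for x in cv2.split(cv2.cvtColor(im,cv2.COLOR_BGR2HSV))]
n,l,st,c=cv2.connectedComponentsWithStats(((H<16)&(S>180)&(V>80)).astype(np.uint8))
for i in range(1,n):
    if st[i,4]<300: continue
    P=W[l==i]; P=P[~np.isnan(P).any(1)]
    r=cv2.minAreaRect((P[:,:2]*1000).astype(np.float32)); print(c[i].round(),np.round(r[0]),np.round(r[1]),round(r[2],1),'z',P[:,2].min().round(4),P[:,2].max().round(4)); print(cv2.boxPoints(r).round(0).tolist())
    # ramp: x along unit vs z
    n_=np.array([np.cos(.0737),-np.sin(.0737)]); a=P[:,:2]@n_
    for q in np.linspace(a.min(),a.max(),8): 
        k=abs(a-q)<.006; print('   a %.3f z %.4f'%(q,np.median(P[k,2])))
E
python3 look.py w4
```

```text
R tool [0.4596 0.077  0.2988] [ 4.6300e+00 -5.0000e-02 -1.7995e+02] 0.03611867349488453 [ 0.84347305  1.14979695 -1.4876456 ]
[172. 260.] [462. 187.] [24. 64.] 61.4 z 0.003 0.0251
[[429.0, 192.0], [485.0, 161.0], [496.0, 182.0], [440.0, 213.0]]
   a 0.414 z 0.0201
   a 0.422 z 0.0185
   a 0.431 z 0.0179
   a 0.439 z 0.0161
   a 0.447 z 0.0138
   a 0.455 z 0.0068
   a 0.463 z 0.0055
   a 0.472 z 0.0048
[321. 306.] [467.  76.] [36. 54.] 86.0 z 0.1189 0.1438
[[439.0, 60.0], [492.0, 56.0], [495.0, 92.0], [441.0, 96.0]]
   a 0.433 z 0.1417
   a 0.441 z 0.1417
   a 0.448 z 0.1416
   a 0.456 z 0.1416
   a 0.464 z 0.1415
   a 0.471 z 0.1335
   a 0.479 z 0.1221
   a 0.487 z 0.1214
```

View pics/w4.png

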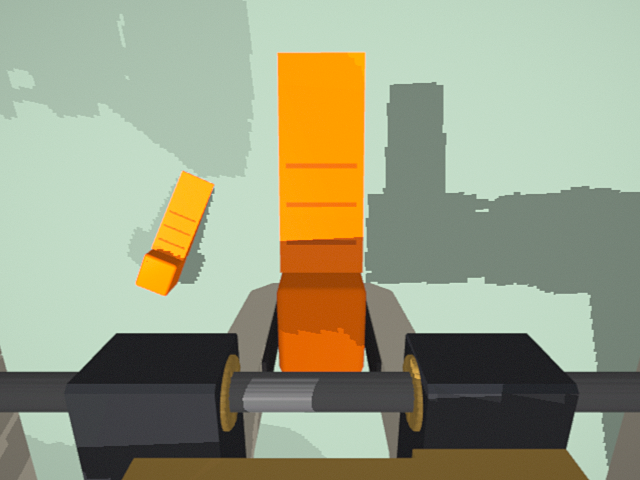

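```bash
python3 - <<'E'
from h import *
goto([.4884,.067,.40],-.076)
E
```

```text
shift [ 0.0296  0.0093 -0.1012] turn [-0.0018  0.001  -0.0019] at [0.4596 0.0787 0.2989]
```

carry_out(targets=[{"hand": 20, "x": 0.015, "y": 0.005, "z": -0.05, "ax": 0, "ay": 0, "az": -0.002}, {"hand": 20, "x": 0.03, "y": 0.01, "z": -0.1, "ax": 0, "ay": 0, "az": -0.002}, {"hand": 20, "x": 0.03, "y": 0.01, "z": -0.1, "ax": 0, "ay": 0, "az": -0.002}, {"hand": 20, "x": 0.03, "y": 0.01, "z": -0.1, "ax": 0, "ay": 0, "az": -0.002}])

```text
t: 9.9
tool_pos: [0.4885, 0.0691, 0.3982]
orientation: [-3.138, 0.11, 0.003]
force: [-0.3, 0.5, -1.8]
opening: 0.0358
gripper_force: 45.0
```

```bash
python3 look.py w5 | head -1; python3 - <<'E'
import cv2
a=cv2.imread('pics/w5.png')[0:240]; cv2.imwrite('pics/w5c.png',cv2.resize(a,(800,300)))
E
```

```text
R tool [0.4885 0.0691 0.3982] [ 4.0300e+00 -1.0000e-01 -1.7988e+02] 0.035772962060096204 [-0.27213356  0.46687189 -1.76137329]
```

View pics/w5c.png

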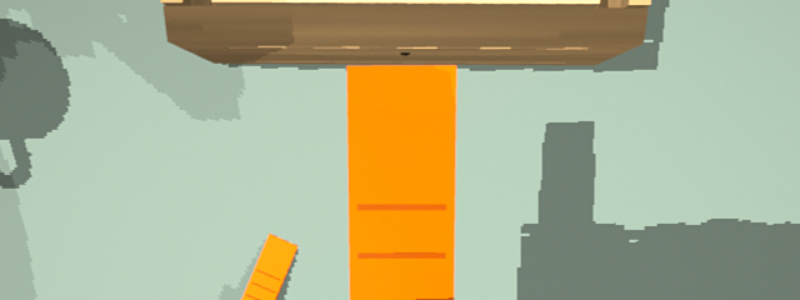

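carry_out(targets=[{"hand": 20, "x": 0, "y": 0.001, "z": 0.05, "ax": 0, "ay": 0.002, "az": 0}, {"hand": 20, "x": 0, "y": 0.001, "z": 0.1, "ax": 0, "ay": 0.002, "az": 0}, {"hand": 20, "x": 0, "y": 0.001, "z": 0.15, "ax": 0, "ay": 0.002, "az": 0}, {"hand": 20, "x": 0, "y": 0.001, "z": 0.185, "ax": 0, "ay": 0.002, "az": 0}, {"hand": 20, "x": 0, "y": 0.001, "z": 0.199, "ax": 0, "ay": 0.002, "az": 0}, {"hand": 20, "x": 0, "y": 0.001, "z": 0.2, "ax": 0, "ay": 0.002, "az": 0}, {"hand": 20, "x": 0, "y": 0.001, "z": 0.2, "ax": 0, "ay": 0.002, "az": 0}])

```text
t: 10.82
tool_pos: [0.4894, 0.0676, 0.2005]
orientation: [-3.138, 0.113, -0.006]
force: [0.0, -0.6, -2.5]
opening: 0.0354
gripper_force: 45.0
```

```bash
sed -i 's/H<16)/H<24)/' look.py; python3 look.py w6; python3 -c "
from h import *
goto([.4884,.067,.196],-.076)"
```

```text
R tool [0.4894 0.0676 0.2005] [   4.12    0.21 -179.9 ] 0.03536786077283082 [ 0.00596898 -0.57742414 -2.52288498]
[321. 212.] [535.  65.] [ 39. 128.] 86.0 z -0.0012 0.0452
[[469.0, 50.0], [597.0, 42.0], [600.0, 80.0], [472.0, 89.0]]
   a 0.464 z 0.0433
   a 0.483 z 0.0432
   a 0.501 z 0.0390
   a 0.519 z 0.0222
   a 0.537 z 0.0188
   a 0.556 z 0.0154
   a 0.574 z 0.0120
   a 0.592 z 0.0091
[109. 311.] [498. 166.] [ 33. 127.] 42.7 z -0.0009 0.1169
[[442.0, 201.0], [528.0, 108.0], [553.0, 130.0], [467.0, 223.0]]
   a 0.437 z 0.0120
   a 0.449 z 0.0109
   a 0.460 z 0.0081
   a 0.472 z 0.0057
   a 0.484 z 0.0033
   a 0.496 z 0.0017
   a 0.508 z nan
   a 0.520 z 0.1047
[ 57. 419.] [477. 158.] [ 17. 131.] 40.6 z 0.0226 0.1231
[[427.0, 202.0], [513.0, 103.0], [526.0, 114.0], [440.0, 214.0]]
   a 0.415 z 0.0240
   a 0.429 z 0.0243
   a 0.443 z nan
   a 0.457 z nan
   a 0.471 z nan
   a 0.485 z nan
   a 0.499 z nan
   a 0.513 z 0.1155
shift [-0.0012  0.0007  0.0048] turn [-0.0022 -0.0042  0.004 ] at [0.4896 0.0676 0.2008]
  return _methods._mean(a, axis=axis, dtype=dtype,
  ret = ret.dtype.type(ret / rcount)
```

carry_out(targets=[{"hand": 20, "x": 0, "y": 0.002, "z": 0.004, "ax": 0, "ay": 0, "az": 0.002}, {"hand": 20, "x": 0, "y": 0.002, "z": 0.007, "ax": 0, "ay": 0, "az": 0.002}, {"hand": 20, "x": 0, "y": 0.002, "z": 0.009, "ax": 0, "ay": 0, "az": 0.002}, {"hand": 20, "x": 0, "y": 0.002, "z": 0.009, "ax": 0, "ay": 0, "az": 0.002}, {"hand": 20, "x": 0, "y": 0.002, "z": 0.009, "ax": 0, "ay": 0, "az": 0.002}])

```text
t: 11.5
tool_pos: [0.4891, 0.0654, 0.193]
orientation: [-3.138, 0.116, -0.003]
force: [-15.0, -1.8, 30.4]
opening: 0.0355
gripper_force: 45.0
```

carry_out(targets=[{"hand": 20, "x": 0, "y": 0, "z": -0.001, "ax": 0, "ay": 0, "az": 0}, {"hand": 20, "x": 0, "y": 0, "z": -0.001, "ax": 0, "ay": 0, "az": 0}, {"hand": 20, "x": 0, "y": 0, "z": -0.001, "ax": 0, "ay": 0, "az": 0}])

```text
t: 11.88
tool_pos: [0.4891, 0.0654, 0.1931]
orientation: [-3.138, 0.116, -0.004]
force: [-9.1, -1.8, 18.2]
opening: 0.0359
gripper_force: 45.0
```

carry_out(targets=[{"hand": 20, "x": 0.003, "y": 0, "z": -0.0006, "ax": 0, "ay": 0, "az": 0}, {"hand": 20, "x": 0.008, "y": 0, "z": -0.0006, "ax": 0, "ay": 0, "az": 0}, {"hand": 20, "x": 0.013, "y": 0, "z": -0.0006, "ax": 0, "ay": 0, "az": 0}, {"hand": 20, "x": 0.018, "y": 0, "z": -0.0006, "ax": 0, "ay": 0, "az": 0}, {"hand": 20, "x": 0.023, "y": 0, "z": -0.0006, "ax": 0, "ay": 0, "az": 0}, {"hand": 20, "x": 0.025, "y": 0, "z": -0.0006, "ax": 0, "ay": 0, "az": 0}, {"hand": 20, "x": 0.025, "y": 0, "z": -0.0006, "ax": 0, "ay": 0, "az": 0}])

```text
t: 12.75
tool_pos: [0.5138, 0.0637, 0.1931]
orientation: [-3.137, 0.116, -0.003]
force: [-7.2, 1.0, 11.7]
opening: 0.0359
gripper_force: 45.0
```

```bash
python3 look.py w7 2>/dev/null| head -11
```

```text
R tool [0.5138 0.0637 0.1931] [ 4.2500e+00  1.1000e-01 -1.7989e+02] 0.035879580327373414 [-7.18851611  1.04657728 11.73954645]
[321. 212.] [559.  61.] [ 38. 128.] 85.6 z -0.0006 0.0381
[[494.0, 47.0], [621.0, 37.0], [624.0, 75.0], [496.0, 85.0]]
   a 0.489 z 0.0358
   a 0.507 z 0.0358
   a 0.525 z 0.0312
   a 0.544 z 0.0148
   a 0.562 z 0.0114
   a 0.580 z 0.0080
   a 0.599 z 0.0046
   a 0.617 z 0.0018
```

```bash
cat > lift.py <<'E'
from h import *
import sys
n=np.array([np.cos(.0737),-np.sin(.0737)]);t=np.array([np.sin(.0737),np.cos(.0737)])
for cam in ('top','scene'):
    Z=[]
    for _ in range(3):
        im,W=pts(cam); a=W[...,:2]@n-.6221; b=W[...,:2]@t-.1028
        m=(a>.004)&(a<.014)&(abs(b)<.12)&(W[...,2]>.06)&(W[...,2]<.1)
        f=(abs(b)<.12)&(W[...,2]>.05)&(W[...,2]<.07)&(abs(a)<.02)
        Z+=[(np.median(W[m][:,2]),m.sum(),np.median(a[f]) if f.any() else None)]
    print(cam,Z)
E
python3 lift.py
```

```text
top [(np.float64(0.07613129904594262), np.int64(143), np.float64(0.0015522738486749565)), (np.float64(0.07585642984694374), np.int64(138), np.float64(0.0016126701064609894)), (np.float64(0.0764457083582264), np.int64(141), np.float64(0.0013411899214070266))]
scene [(np.float64(0.07568000874400843), np.int64(322), np.float64(0.018360631094536062)), (np.float64(0.07562216234273889), np.int64(338), np.float64(0.018332011838667228)), (np.float64(0.0756782351529881), np.int64(327), np.float64(0.018197791342884462))]
```

carry_out(targets=[{"hand": 20, "x": 0.003, "y": 0, "z": 0, "ax": 0, "ay": 0, "az": 0}, {"hand": 20, "x": 0.006, "y": 0, "z": 0, "ax": 0, "ay": 0, "az": 0}, {"hand": 20, "x": 0.009, "y": 0, "z": 0, "ax": 0, "ay": 0, "az": 0}, {"hand": 20, "x": 0.012, "y": 0, "z": 0, "ax": 0, "ay": 0, "az": 0}, {"hand": 20, "x": 0.0145, "y": 0, "z": 0, "ax": 0, "ay": 0, "az": 0}, {"hand": 20, "x": 0.017, "y": 0, "z": 0, "ax": 0, "ay": 0, "az": 0}, {"hand": 20, "x": 0.0195, "y": 0, "z": 0, "ax": 0, "ay": 0, "az": 0}, {"hand": 20, "x": 0.022, "y": 0, "z": 0, "ax": 0, "ay": 0, "az": 0}])

```text
t: 14.1
tool_pos: [0.5329, 0.0624, 0.1927]
orientation: [-3.138, 0.116, 0.013]
force: [-33.4, 1.5, 35.8]
opening: 0.0357
gripper_force: 45.0
```

```bash
python3 lift.py; python3 look.py w8 2>/dev/null| head -11
```

```text
top [(np.float64(0.07639090182323438), np.int64(92), np.float64(0.0014018434831011284)), (np.float64(0.0765832650897933), np.int64(91), np.float64(0.0012092903491515705)), (np.float64(0.07579861419235456), np.int64(99), np.float64(0.0011440839431158256))]
scene [(np.float64(0.07577460397740055), np.int64(333), np.float64(0.018323415138176036)), (np.float64(0.07583391415877366), np.int64(318), np.float64(0.018426917742410287)), (np.float64(0.07566701003968668), np.int64(327), np.float64(0.018262621111954536))]
R tool [0.533  0.0624 0.1926] [   4.23   -0.42 -179.88] 0.0357175161093203 [-29.0498617    1.50280505  31.15395975]
[321. 226.] [570.  60.] [ 38. 116.] 85.7 z -0.0011 0.0378
[[511.0, 45.0], [627.0, 37.0], [630.0, 75.0], [514.0, 83.0]]
   a 0.506 z 0.0359
   a 0.523 z 0.0358
   a 0.539 z 0.0344
   a 0.556 z 0.0156
   a 0.573 z 0.0125
   a 0.589 z 0.0095
   a 0.606 z 0.0063
   a 0.623 z 0.0038
```

carry_out(targets=[{"hand": 20, "x": 0, "y": 0, "z": -0.0005, "ax": 0, "ay": 0, "az": 0}, {"hand": 20, "x": 0, "y": 0, "z": -0.001, "ax": 0, "ay": 0, "az": 0}, {"hand": 20, "x": 0, "y": 0, "z": -0.0015, "ax": 0, "ay": 0, "az": 0}, {"hand": 20, "x": 0, "y": 0, "z": -0.0015, "ax": 0, "ay": 0, "az": 0}], newtons=60)

```text
t: 14.95
tool_pos: [0.5329, 0.0624, 0.1927]
orientation: [-3.137, 0.116, 0.011]
force: [-20.2, 3.2, 15.1]
opening: 0.0358
gripper_force: 60.0
```

```bash
python3 lift.py; python3 look.py w9 2>/dev/null| head -11
```

```text
top [(np.float64(0.07607153736016459), np.int64(93), np.float64(0.0011861012518441516)), (np.float64(0.07579743562686758), np.int64(99), np.float64(0.0013245927723858353)), (np.float64(0.07557836060152656), np.int64(95), np.float64(0.001369929769025724))]
scene [(np.float64(0.0758422964871936), np.int64(328), np.float64(0.018523136772941373)), (np.float64(0.07558418710368281), np.int64(328), np.float64(0.018291799749810433)), (np.float64(0.07593740753947986), np.int64(329), np.float64(0.01832218846308098))]
R tool [0.5329 0.0624 0.1927] [   4.23   -0.4  -179.87] 0.035597919961933205 [-19.43603444   2.22568812  15.83551483]
[321. 226.] [570.  60.] [ 38. 117.] 85.7 z 0.0004 0.0382
[[511.0, 45.0], [627.0, 37.0], [630.0, 75.0], [513.0, 83.0]]
   a 0.506 z 0.0358
   a 0.523 z 0.0358
   a 0.539 z 0.0345
   a 0.556 z 0.0157
   a 0.573 z 0.0126
   a 0.589 z 0.0095
   a 0.606 z 0.0064
   a 0.623 z 0.0039
```

carry_out(targets=[{"hand": 20, "x": 0.0005, "y": 0, "z": -0.0005, "ax": 0, "ay": 0, "az": 0}, {"hand": 20, "x": 0.001, "y": 0, "z": -0.0005, "ax": 0, "ay": 0, "az": 0}, {"hand": 20, "x": 0.0015, "y": 0, "z": -0.0005, "ax": 0, "ay": 0, "az": 0}, {"hand": 20, "x": 0.002, "y": 0, "z": -0.0005, "ax": 0, "ay": 0, "az": 0}, {"hand": 20, "x": 0.002, "y": 0, "z": -0.0005, "ax": 0, "ay": 0, "az": 0}])

```text
t: 15.92
tool_pos: [0.5349, 0.0621, 0.1927]
orientation: [-3.138, 0.116, 0.011]
force: [-17.0, 1.3, 10.3]
opening: 0.0358
gripper_force: 60.0
```

```bash
python3 lift.py; python3 look.py w10 2>/dev/null| head -11
```

```text
top [(np.float64(0.07758897649071828), np.int64(97), np.float64(0.0009454199325489854)), (np.float64(0.07672706825515241), np.int64(97), np.float64(0.0012675625743631125)), (np.float64(0.07772853055206486), np.int64(92), np.float64(0.001219249497891095))]
scene [(np.float64(0.07656270961071454), np.int64(319), np.float64(0.018335443497724646)), (np.float64(0.07640753158064467), np.int64(330), np.float64(0.018327264949929145)), (np.float64(0.07661376514701979), np.int64(341), np.float64(0.018426255301255967))]
R tool [0.5349 0.0621 0.1927] [   4.24   -0.39 -179.88] 0.03549371936329429 [-17.61013427   1.40521988  10.1250195 ]
[321. 229.] [571.  60.] [ 38. 114.] 85.7 z -0.0005 0.0378
[[513.0, 45.0], [627.0, 37.0], [630.0, 75.0], [516.0, 83.0]]
   a 0.508 z 0.0358
   a 0.525 z 0.0358
   a 0.541 z 0.0347
   a 0.557 z 0.0158
   a 0.574 z 0.0127
   a 0.590 z 0.0098
   a 0.606 z 0.0067
   a 0.623 z 0.0042
```

carry_out(targets=[{"hand": 20, "x": 0.001, "y": 0, "z": 0, "ax": 0, "ay": 0, "az": 0}, {"hand": 20, "x": 0.002, "y": 0, "z": 0, "ax": 0, "ay": 0, "az": 0}, {"hand": 20, "x": 0.003, "y": 0, "z": 0, "ax": 0, "ay": 0, "az": 0}, {"hand": 20, "x": 0.004, "y": 0, "z": 0, "ax": 0, "ay": 0, "az": 0}, {"hand": 20, "x": 0.005, "y": 0, "z": 0, "ax": 0, "ay": 0, "az": 0}, {"hand": 20, "x": 0.006, "y": 0, "z": 0, "ax": 0, "ay": 0, "az": 0}, {"hand": 20, "x": 0.007, "y": 0, "z": 0, "ax": 0, "ay": 0, "az": 0}, {"hand": 20, "x": 0.007, "y": 0, "z": 0, "ax": 0, "ay": 0, "az": 0}])

```text
t: 17.27
tool_pos: [0.5425, 0.0615, 0.1927]
orientation: [-3.138, 0.116, 0.008]
force: [-10.8, 1.0, 4.7]
opening: 0.0356
gripper_force: 60.0
```

```bash
python3 lift.py; python3 look.py w11 2>/dev/null| head -11
```

```text
top [(np.float64(0.07813208420012718), np.int64(90), np.float64(0.0010386958778071387)), (np.float64(0.07861025135399924), np.int64(91), np.float64(0.000869019726623399)), (np.float64(0.07883598766544364), np.int64(99), np.float64(0.0010569688898920404))]
scene [(np.float64(0.07809409098208375), np.int64(323), np.float64(0.018726885737633925)), (np.float64(0.07865636488076716), np.int64(318), np.float64(0.018605147196075755)), (np.float64(0.07825693068140538), np.int64(323), np.float64(0.018358473322059754))]
R tool [0.5424 0.0615 0.1927] [   4.25   -0.28 -179.89] 0.03533770569390917 [-10.93730779   1.71523822   3.8622058 ]
[321. 240.] [575.  60.] [ 38. 106.] 85.8 z -0.0005 0.0379
[[521.0, 44.0], [626.0, 37.0], [629.0, 75.0], [524.0, 82.0]]
   a 0.516 z 0.0358
   a 0.531 z 0.0359
   a 0.547 z 0.0357
   a 0.562 z 0.0164
   a 0.577 z 0.0136
   a 0.592 z 0.0108
   a 0.607 z 0.0080
   a 0.622 z 0.0058
```

carry_out(targets=[{"hand": 20, "x": 0.001, "y": 0, "z": 0.0002, "ax": 0, "ay": 0, "az": 0}, {"hand": 20, "x": 0.002, "y": 0, "z": 0.0003, "ax": 0, "ay": 0, "az": 0}, {"hand": 20, "x": 0.002, "y": 0, "z": 0.0003, "ax": 0, "ay": 0, "az": 0}, {"hand": 20, "x": 0.002, "y": 0, "z": 0.0003, "ax": 0, "ay": 0, "az": 0}, {"hand": 20, "x": 0.002, "y": 0, "z": 0.0003, "ax": 0, "ay": 0, "az": 0}, {"hand": 20, "x": 0.002, "y": 0, "z": 0.0003, "ax": 0, "ay": 0, "az": 0}])

```text
t: 18.38
tool_pos: [0.5444, 0.0614, 0.1927]
orientation: [-3.138, 0.116, 0.008]
force: [-13.0, 1.0, 7.8]
opening: 0.0359
gripper_force: 60.0
```

```bash
python3 lift.py; python3 look.py w12 2>/dev/null| head -11
```

```text
top [(np.float64(0.07863627749019675), np.int64(93), np.float64(0.0012302238133150012)), (np.float64(0.07900754509559627), np.int64(97), np.float64(0.0014210009615214236)), (np.float64(0.07939585310525454), np.int64(90), np.float64(0.0009031012799206595))]
scene [(np.float64(0.07867977283498695), np.int64(335), np.float64(0.01833638258144099)), (np.float64(0.07879036418422974), np.int64(318), np.float64(0.01814409281951579)), (np.float64(0.07862306821290466), np.int64(330), np.float64(0.018476362628665366))]
R tool [0.5444 0.0614 0.1927] [   4.24   -0.29 -179.89] 0.035235990794490045 [-12.78949568   0.57576041   7.90930457]
[321. 243.] [576.  60.] [ 38. 103.] 85.8 z -0.0009 0.0378
[[523.0, 44.0], [626.0, 37.0], [629.0, 75.0], [526.0, 82.0]]
   a 0.518 z 0.0358
   a 0.533 z 0.0358
   a 0.548 z 0.0357
   a 0.563 z 0.0166
   a 0.577 z 0.0138
   a 0.592 z 0.0111
   a 0.607 z 0.0084
   a 0.622 z 0.0062
```

View pics/w12.png

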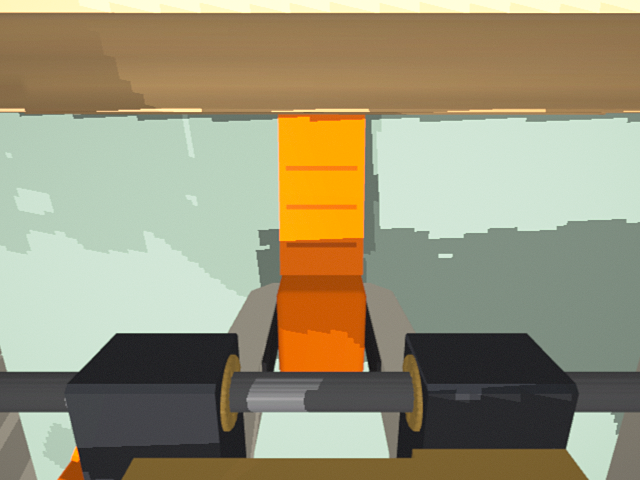

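The picture shows the wedge square under the front at about (321, 115), still held in the fingers and clear of the front. The front is up about 3 mm and the drawer is home.

```bash
python3 -c "
from h import *
print(robot.close_job())"
```

```text
the job is handed in; nothing more can be done
None
```

The job is handed in: the drawer is home, and the middle-sized wedge is held flat and square under the middle of the front, which the cameras put at about 3 mm up; no verdict came back.

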